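# Put the groceries away by kind

## Robot

A 6-joint arm with a two-finger parallel gripper is mounted at the origin on a cart in front of the work surface, level with it; the furniture and walls round the work are solid. World frame = base frame: x ahead of the robot, y to its left, z up, the work surface at z = 0. Lengths are in m, angles in rad, forces in N, time in s.
With the tool pointing down it reaches from about 0.3 to 0.875 m from the base axis. Payload 6.4 kg.
Tool frame: the origin (TCP) lies midway between the tips of the shut fingers; the grasp point (between the pads) lies 19 mm behind it; z points along the fingers, y is the line along which they close (so a half turn about z gives the same grasp; the last joint's range is limited). The gripper opens to 85 mm and grips with 20 to 120 N. Pads are 22 mm wide; open, the fingers measure 114 mm over their backs; the gripper's body (76 mm by 85 mm) begins 54 mm behind the grasp point. The pads swing forward as they close: fully open they stand 13 mm farther back than shut.
Start: joints at [-1.387, 0.181, 1.607, -0, 1.354, -0.206], TCP at [0.219, -0.532, 0.231] pointing down, gripper open.
Joint ranges: [-2.99, 2.99], [-0.89, 2.07], [0.3, 2.58], [-1.14, 4.28], [0, 2.63], [-3.12, 3.12]. Speed limits (rad/s): [2.57, 2.57, 3.01, 3.14, 3.14, 3.14].

## Interface

Orientations are given as a unit quaternion [w, x, y, z].
In Python, from bench import ctrl gives the robot as it stands.
- The arm moves only by the tool send_rows, never from a script. Its argument "motion" is a list of rows, each a list of 7 numbers: the turn, a rotation vector about the tool's x, y, z in degrees, then the shift along the tool's x, y, z in mm, then the closure, from -1 (fully open) to 1 (shut). In form: [[rx, ry, rz, tx, ty, tz, grip], ...]. A call has exactly 10 rows; each row shifts and turns the commanded pose from where the row before left it, along the tool's axes as they then stand; what a row does not reach is not made up. A row lasts 1/10 s, in which the tool goes at most 50 mm and 8.59 degrees, less where a joint would pass 70% of its speed; a pose out of reach is approached as far as the arm can. A call is refused whole if a number of a shift passes 50 or a number of a turn 8.59, either way. A call with a gripper value outside its range is refused whole. The fingers move at their own pace and stop on an object; the grip force is fixed at half the most. Time passes only in rows, so rows that do not move let the fingers close, or fill a call up. It gives the time, the measured TCP pose, the force, the opening and the grip force at its end, in the units of the state.
- ctrl.get_obs(): the state, without advancing time (a new reading comes with each control period).
- ctrl.camera(name): name is "side" or "top" or "wrist"; returns a dict with "color" (400x640x3 uint8, red, green, blue), "z_map" (400x640 float32, m along the optical axis (not along the pixel's ray), 0 where there is no reading), "mtx" (3x3 intrinsics, pixels), "extrinsics" (4x4, takes a point from camera to world coordinates); the wrist camera has in their place "hand_eye" (4x4, takes a point from camera to tool coordinates, whose origin is the TCP and whose axes are the flange's). Camera axes: x right, y down, z forward; pixel columns grow to the right and rows downward; lengths in m; the calibration is good to about 2 mm. A picture is of the moment at which its call begins: read the wrist's pose just before it.
- ctrl.hand_in(): hands the job in; it is judged then, once.
The state is a dict: "time_s": time; "q": joint angles; "dq": joint speeds; "joint_efforts": joint torques, N m; "eef_pos": TCP position; "eef_rot": TCP orientation; "wrist_force": force on the tool from outside, world axes, zero at the start; "torque": the same for the moment, N m; "opening": opening from 0.0 (shut) to 1.0 (fully open); "grasp_force": force on a finger pad.
Only numpy, scipy, OpenCV 4.12 (cv2) and the standard library are available. Lean on these libraries where they do the work, as an engineer would, in place of code of your own. Each camera call takes 0.05 s, during which the arm holds its last target. There are 200 camera calls.

## Task

Put the groceries away: the lemon and the lime in the wooden crate, the garlic bulb in the terracotta dish, and the two jars upright on the floor of the blue tray, the honey jar in its wide bay and the slim spice jar in its narrow bay. Leave the kitchen timer and the mug standing where they are.

Things in the scene. Friction and masses are not known exactly. Their poses are not given: they have to be found in the camera images.
- lemon: yellow lemon, loose, lying on the worktop: 72 (x) x 57 (y) x 58 mm high, egg-shaped; origin under its centre, on the surface at the start. Grip it across its y axis, at half its height.
- lime: green lime, loose, lying: 57 (x) x 46 (y) x 45 mm high; origin under its centre, on the surface at the start. Grip it across its y axis, at half its height.
- garlic: whitish-pink garlic bulb, loose, standing: 60 (x) x 57 (y) x 58 mm high with the stem tip, widest at about a third of its height; origin under its centre.
- honey_jar: honey jar, loose, upright: round, 60 mm across, 85 mm high, clear with amber content and a red screw lid (top 11 mm, 58 mm across); origin at the centre of its underside, z up.
- spice_jar: slim spice jar, loose, upright: round, 41 mm across, 105 mm high, dark label and black cap; origin at the centre of its underside, z up.
- fruit_crate: light-wood slatted crate, open on top, fixed: 142 (x) x 202 (y) x 45 mm high outside, walls and floor 6 mm (inside 130 x 190 mm, inner floor 6 mm up); origin at the centre of its underside.
- garlic_dish: round terracotta dish, open on top, fixed: 142 mm across, 42 mm high, wall 5 mm (inside 122 mm across at the floor, widening upward), inner floor 6 mm up; origin at the centre of its underside.
- jar_tray: blue plastic jar tray, open on top, fixed: 92 (x) x 154 (y) x 35 mm high, walls, divider and floor 4 mm thick. A divider parts it into two bays, both 84 mm long in x: the wide bay 84 mm in y, centred at y = +31 mm, and the narrow bay 58 mm in y, centred at y = -44 mm; their floor is 4 mm up. Origin at the centre of its underside.
- timer: black and white round kitchen timer, loose bystander among the groceries: 64 mm across, 54 mm high; origin at the centre of its underside. Not to be moved.
- mug: white stoneware mug with a blue pattern and dark content, loose bystander at the right: 82 mm across, 91 mm high, handle at its -y side (114 mm over all in y); origin on the underside, 17 mm from the cup's axis towards the handle. Not to be moved.

How it is judged:
By the outcome, as a careful person would: the job done as asked, in the order asked, and still so for the second after the job is handed in, with the robot touching nothing.
It also fails if it takes over 128 s, if anything falls off the work surface, if the arm or the gripper's body presses on something with over 40 N, if the wrist force passes 120 N, or if a joint passes its speed limit or range.

## Working session

There is one attempt and no reset: what is moved stays moved. The work goes in short steps, Python scripts to look and compute and a tool call to move; the robot and the scene stay as the last step left them, time stands still between calls to the robot, and variables do not carry over. Pictures are saved under pics/ and viewed, at most 14 in all, crops included, and the job is handed in when it is done.

Besides the shell and the picture viewer there is one more tool, called after "Emit:" as name(argument=value, ...) on one line, values as JSON. send_rows: Moves the arm, as the interface text tells. Its arguments: {"type":"object","properties":{"motion":{"type":"array","items":{"type":"array","items":{"type":"number"}}}},"required":["motion"]}

```bash
mkdir -p pics; ls
cat > h.py <<'E'
from bench import ctrl
import numpy as np, cv2
def cam(n,save=None):
    c=ctrl.camera(n)
    if save: cv2.imwrite('pics/'+save,cv2.cvtColor(c['color'],cv2.COLOR_RGB2BGR))
    return c
def cloud(c,T=None):
    T=c['extrinsics'] if T is None else T
    z=c['z_map'];K=c['mtx'];v,u=np.mgrid[:z.shape[0],:z.shape[1]]
    P=np.stack([(u-K[0,2])/K[0,0]*z,(v-K[1,2])/K[1,1]*z,z],-1)
    W=P@T[:3,:3].T+T[:3,3]; W[z==0]=np.nan
    return W
E
python3 - <<'E'
from h import *
c=cam('top','top1.png'); d=cam('side','side1.png')
np.savez('top1.npz',**{k:v for k,v in c.items() if k in('color','z_map','mtx','extrinsics')})
np.savez('side1.npz',**{k:v for k,v in d.items() if k in('color','z_map','mtx','extrinsics')})
o=ctrl.get_obs();print(o);print(c['extrinsics'],d['extrinsics'],c['mtx'])
E
```

```text
pics
{'time_s': 0.1, 'q': array([-1.38732704e+00,  1.81480262e-01,  1.60788438e+00,  1.64218243e-05,
        1.35380049e+00, -2.06298759e-01]), 'dq': array([-0.00041639, -0.00291796, -0.00061323, -0.00120684,  0.00137597,
       -0.001089  ]), 'joint_efforts': array([ 6.68867360e-04, -4.45878017e+01, -3.52236021e+01, -2.74971662e-04,
        4.18320749e-03, -6.30895101e-06]), 'eef_pos': array([ 0.21841634, -0.53137773,  0.23047806]), 'eef_rot': array([-7.86095115e-04,  9.81070176e-01,  1.93650953e-01,  1.69909443e-05]), 'wrist_force': array([-0.45778313, -0.25511372, -0.11584607]), 'torque': array([ 0.02661035, -0.00084461, -0.03382009]), 'grasp_force': 0.0, 'opening': 0.9976068879816332}
[[ 0.00513884 -0.98017401  0.19807199  0.19888955]
 [-0.99993875 -0.00697836 -0.00859025 -0.07034131]
 [ 0.00980216 -0.19801571 -0.98014983  1.43256009]
 [ 0.          0.          0.          1.        ]] [[ 0.80427111 -0.22995161  0.5479692  -0.10328395]
 [-0.59420732 -0.29861354  0.74682503 -0.9193502 ]
 [-0.00810259 -0.9262571  -0.37680517  0.44950415]
 [ 0.          0.          0.          1.        ]] [[513.35875548   0.         312.44279975]
 [  0.         513.35875548 199.69391294]
 [  0.           0.           1.        ]]
```

View pics/top1.png

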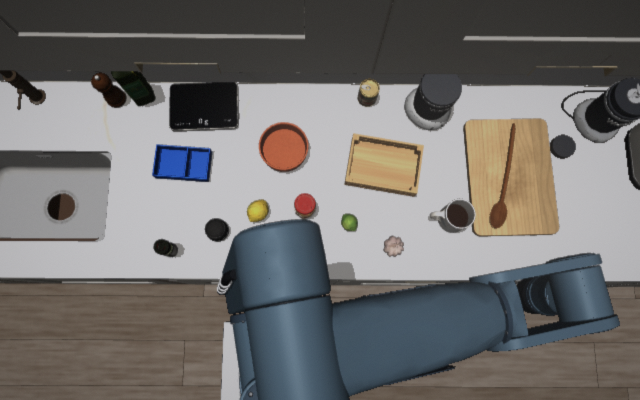

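View pics/side1.png

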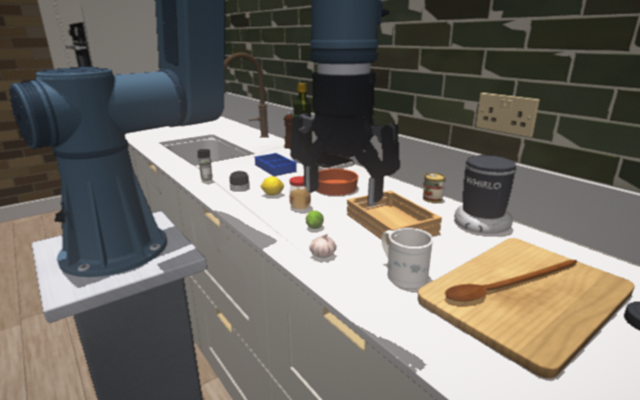

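The top view shows the lemon (257,211), honey jar (305,205), lime (349,222), garlic (394,246), timer (217,230), spice jar (167,248), tray (183,163), dish (284,147), crate (384,165) and mug (459,214). Next I measure them from the depth maps.

Run:
```python
from h import *
L=dict(np.load('top1.npz'));W=cloud(L)
R={'lemon':(257,211,16,.008),'honey':(305,205,18,.06),'lime':(349,222,12,.008),'garlic':(394,246,14,.008),'timer':(217,230,16,.02),'spice':(167,248,18,.08),'tray':(183,163,36,.02),'dish':(284,147,32,.03),'crate':(384,165,46,.03),'mug':(459,214,32,.02)}
for n,(u,v,r,zt) in R.items():
    w=W[v-r:v+r,u-r:u+r].reshape(-1,3);w=w[np.isfinite(w[:,2])]
    tab=np.median(w[(abs(w[:,2])<.01),2]) if (abs(w[:,2])<.01).any() else np.nan
    p=w[(w[:,2]>zt)&(w[:,2]<.13)]
    if len(p)<5: print(n,len(p));continue
    rc=cv2.minAreaRect((p[:,:2]*1000).astype(np.float32))
    print(n,len(p),'table %.3f'%tab,'min',p.min(0).round(3),'max',p.max(0).round(3),'rect',np.round(rc[0]),np.round(rc[1]),round(rc[2],1))
d=dict(np.load('side1.npz'));V=cloud(d)
R={'lemon':(272,186,14,.008),'honey':(300,193,18,.02),'lime':(315,219,12,.008),'garlic':(322,246,15,.008),'timer':(240,180,12,.02),'spice':(205,165,17,.02)}
for n,(u,v,r,zt) in R.items():
    w=V[v-r:v+r,u-r:u+r].reshape(-1,3);w=w[np.isfinite(w[:,2])]
    p=w[(w[:,2]>zt)&(w[:,2]<.13)&(w[:,0]<.7)];print('side',n,len(p),p.min(0).round(3),p.max(0).round(3))
im=cv2.cvtColor(L['color'],cv2.COLOR_RGB2BGR)[125:275,140:430]
cv2.imwrite('pics/crop1.png',cv2.resize(im,None,fx=2.75,fy=2.75,interpolation=2))
```

```text
lemon 393 table -0.001 min [0.421 0.039 0.011] max [0.484 0.099 0.063] rect [451.  70.] [56. 62.] 18.7
honey 384 table -0.001 min [ 0.433 -0.089  0.06 ] max [ 0.49  -0.033  0.094] rect [462. -61.] [57. 56.] 0.1
lime 241 table -0.000 min [ 0.398 -0.207  0.009] max [ 0.447 -0.162  0.05 ] rect [ 422. -185.] [46. 47.] 78.1
garlic 325 table -0.000 min [ 0.326 -0.333  0.008] max [ 0.382 -0.271  0.058] rect [ 352. -303.] [56. 61.] 81.3
timer 418 table -0.001 min [0.368 0.152 0.02 ] max [0.428 0.21  0.06 ] rect [398. 181.] [60. 59.] 2.7
spice 225 table -0.001 min [0.322 0.289 0.082] max [0.36  0.33  0.111] rect [342. 309.] [39. 40.] 19.9
tray 519 table 0.000 min [0.539 0.194 0.02 ] max [0.696 0.369 0.042] rect [623. 282.] [165. 160.] 85.7
dish 363 table 0.001 min [ 0.567 -0.069  0.03 ] max [0.708 0.07  0.049] rect [637.   1.] [139. 140.] 53.7
crate 851 table 0.001 min [ 0.501 -0.417  0.03 ] max [ 0.722 -0.173  0.053] rect [ 626. -296.] [212. 226.] 80.3
mug 1590 table 0.000 min [ 0.387 -0.585  0.02 ] max [ 0.539 -0.402  0.098] rect [ 468. -493.] [177. 153.] 86.3
side lemon 369 [0.42  0.041 0.008] [0.583 0.243 0.061]
side honey 542 [ 0.422 -0.181  0.02 ] [0.485 0.058 0.088]
side lime 293 [ 0.396 -0.208  0.008] [ 0.474 -0.085  0.048]
side garlic 478 [ 0.327 -0.333  0.008] [ 0.382 -0.284  0.059]
side timer 269 [0.367 0.152 0.02 ] [0.424 0.202 0.057]
side spice 363 [0.32  0.288 0.02 ] [0.361 0.326 0.108]
```

View pics/crop1.png

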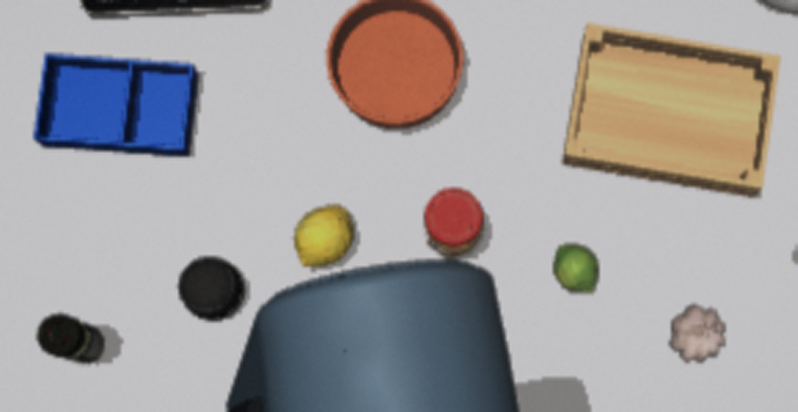

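The view agrees with the sizes given. The lemon's long axis runs lower-left to upper-right (crop 300,262 to 350,208). The lime's runs (560,250) to (590,290). The wide bay is on the left. Next I refine the angles.

```bash
cat >> h.py <<'E'
def yaw_of(q):
    from scipy.spatial.transform import Rotation as Ro
    R=Ro.from_quat([q[1],q[2],q[3],q[0]]).as_matrix(); return np.degrees(np.arctan2(R[1,0],R[0,0])),R
def plan(x,y,z,yaw):
    o=ctrl.get_obs();p=o['eef_pos'];y0,R=yaw_of(o['eef_rot'])
    print('t %.1f pos'%o['time_s'],(p*1000).round(1),'yaw %.1f'%y0,'tilt',R[:,2].round(4),'open %.2f'%o['opening'],'gf %.0f'%o['grasp_force'],'q6 %.2f'%o['q'][5])
    d=np.array([x,y,z])-p;a=np.radians(yaw)
    print('rz %.1f'%-((yaw-y0+180)%360-180),'then shift mm',np.round(1000*np.array([d[0]*np.cos(a)+d[1]*np.sin(a),d[0]*np.sin(a)-d[1]*np.cos(a),-d[2]]),1))
E
python3 - <<'E'
from h import *
L=dict(np.load('top1.npz'));W=cloud(L);hsv=cv2.cvtColor(L['color'],cv2.COLOR_RGB2HSV)
def seg(n,u,v,r,lo,hi,zr):
    m=cv2.inRange(hsv,lo,hi)>0;k=np.zeros_like(m);k[v-r:v+r,u-r:u+r]=1
    p=W[m&k];p=p[np.isfinite(p[:,2])];p=p[(p[:,2]>zr[0])&(p[:,2]<zr[1])]
    c=p[:,:2].mean(0);e,U=np.linalg.eigh(np.cov((p[:,:2]).T));ax=U[:,1]
    rc=cv2.minAreaRect((p[:,:2]*1000).astype(np.float32))
    ext=[np.ptp(p[:,:2]@U[:,i])*1000 for i in(1,0)]
    mid=sum(U[:,i]*((p[:,:2]@U[:,i]).min()+(p[:,:2]@U[:,i]).max())/2 for i in (0,1))
    print(n,len(p),'c',c.round(4),'mid',mid.round(4),'axis %.1f'%np.degrees(np.arctan(ax[1]/ax[0])),'ext',np.round(ext),'eig',np.sqrt(e).round(4),'rect',np.round(rc[0]),np.round(rc[1]),round(rc[2],1))
seg('lemon',257,211,16,(20,100,50),(35,255,255),(0.005,.1))
seg('lime',349,222,14,(36,80,30),(70,255,255),(0.005,.1))
seg('tray',183,163,34,(105,120,40),(130,255,255),(0.02,.05))
seg('crate',384,165,44,(8,40,60),(28,255,255),(0.03,.06))
seg('dish',284,147,30,(0,90,40),(14,255,255),(0.03,.06))
plan(.451,.07,.15,-43)
E
```

```text
lemon 359 c [0.4475 0.0686] mid [0.4503 0.0692] axis -39.2 ext [68. 52.] eig [0.0129 0.0164] rect [449.  70.] [54. 59.] 19.5
lime 199 c [ 0.4178 -0.1838] mid [ 0.4188 -0.1841] axis 36.0 ext [49. 39.] eig [0.0099 0.0119] rect [ 419. -184.] [39. 41.] 89.1
tray 420 c [0.5865 0.2852] mid [0.5884 0.288 ] axis 86.5 ext [156.  93.] eig [0.036  0.0521] rect [589. 288.] [155.  93.] 86.0
crate 795 c [ 0.5863 -0.2871] mid [ 0.5868 -0.2839] axis 81.5 ext [205. 146.] eig [0.0594 0.0742] rect [ 587. -284.] [203. 145.] 80.5
dish 326 c [0.6416 0.0027] mid [0.6361 0.0008] axis 22.3 ext [140. 138.] eig [0.0461 0.0483] rect [636.   2.] [139. 136.] 0.4
t 0.1 pos [ 218.4 -531.4  230.5] yaw 22.3 tilt [-3.0e-04  1.5e-03 -1.0e+00] open 1.00 gf 0 q6 -0.21
rz 65.3 then shift mm [-240.  -598.4   80.5]
```

Emit:
send_rows(motion=[[0,0,7.8,0,0,5,-1],[0,0,7.8,0,0,5,-1],[0,0,7.8,0,0,5,-1],[0,0,7.8,0,0,5,-1],[0,0,7.8,0,0,5,-1],[0,0,7.8,0,0,5,-1],[0,0,7.8,0,0,5,-1],[0,0,7.7,0,0,5,-1],[0,0,0,-16,-46,0,-1],[0,0,0,-16,-46,0,-1]])

```text
time_s: 1.1
eef_pos: [0.2527, -0.4398, 0.19]
eef_rot: [-0.001, 0.939, -0.343, -0.001]
wrist_force: [0.8, -0.2, 0.7]
opening: 1.005
grasp_force: 0.0
```

```bash
python3 -c "
from h import *
plan(.45,.0695,.15,-40)"
```

```text
t 1.1 pos [ 252.7 -439.8  190. ] yaw -40.1 tilt [-5.0e-04  2.2e-03 -1.0e+00] open 1.01 gf 0 q6 0.99
rz -0.1 then shift mm [-176.2 -516.9   40. ]
```

Emit:
send_rows(motion=[[0,0,0,-17,-47,4,-1],[0,0,0,-17,-47,4,-1],[0,0,0,-17,-47,4,-1],[0,0,0,-17,-47,4,-1],[0,0,0,-17,-47,4,-1],[0,0,0,-17,-47,4,-1],[0,0,0,-17,-47,4,-1],[0,0,0,-17,-47,4,-1],[0,0,0,-16,-47,4,-1],[0,0,0,-8,-20,4,-1]])

```text
time_s: 2.1
eef_pos: [0.415, 0.0039, 0.1512]
eef_rot: [-0.0, 0.94, -0.34, -0.0]
wrist_force: [-0.1, -0.5, 0.1]
opening: 1.0
grasp_force: 0.0
```

```bash
cat >> h.py <<'E'
def wristcloud(save=None):
    o=ctrl.get_obs();y0,R=yaw_of(o['eef_rot']);c=cam('wrist',save)
    T=np.eye(4);T[:3,:3]=R;T[:3,3]=o['eef_pos'];return c,cloud(c,T@c['hand_eye'])
def blob(c,W,lo,hi,zr,near=None,rad=.06):
    hsv=cv2.cvtColor(c['color'],cv2.COLOR_RGB2HSV);m=(cv2.inRange(hsv,lo,hi)>0)&(W[...,2]>zr[0])&(W[...,2]<zr[1])
    if near is not None: m&=np.hypot(W[...,0]-near[0],W[...,1]-near[1])<rad
    p=W[m]; 
    if len(p)<20: print('few',len(p));return
    e,U=np.linalg.eigh(np.cov(p[:,:2].T));ax=U[:,1];s=p[:,:2]@U
    mid=U@((s.min(0)+s.max(0))/2)
    print(len(p),'mid',mid.round(4),'axis %.1f'%np.degrees(np.arctan(ax[1]/ax[0])),'ext',np.round(1000*np.ptp(s,axis=0)[::-1]),'z',p[:,2].min().round(3),p[:,2].max().round(3))
E
python3 -c "
from h import *
c,W=wristcloud('w1.png')
blob(c,W,(20,100,50),(35,255,255),(.005,.1),(.45,.07))
plan(.45,.0695,.005,-40)"
```

```text
3445 mid [0.452  0.0701] axis -31.8 ext [71. 54.] z 0.029 0.059
t 2.1 pos [414.8   5.1 150.5] yaw -39.8 tilt [-7.0e-04  2.2e-03 -1.0e+00] open 1.00 gf 0 q6 1.99
rz 0.2 then shift mm [-14.4 -71.9 145.5]
```

View pics/w1.png

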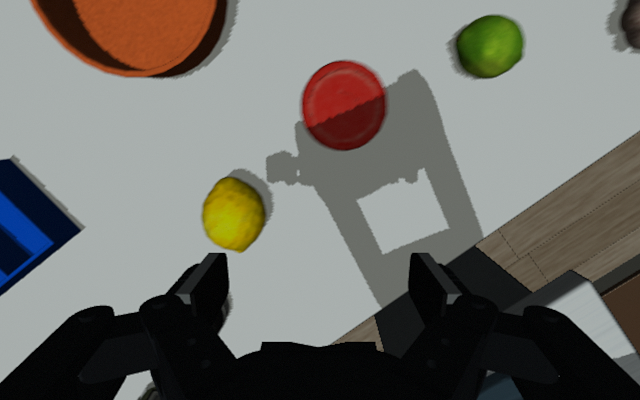

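Emit:
send_rows(motion=[[0,0,-3.8,0,0,0,-1],[0,0,0,-4,-37,10,-1],[0,0,0,-4,-37,10,-1],[0,0,0,0,0,30,-1],[0,0,0,0,0,20,-1],[0,0,0,0,0,5,-1],[0,0,0,0,0,0,-1],[0,0,0,0,0,0,-1],[0,0,0,0,0,0,-1],[0,0,0,0,0,0,-1]])

```text
time_s: 3.15
eef_pos: [0.4526, 0.0646, 0.0774]
eef_rot: [-0.0, 0.951, -0.311, 0.001]
wrist_force: [-0.1, -0.2, -0.8]
opening: 0.998
grasp_force: 0.0
```

```bash
python3 -c "
from h import *
c,W=wristcloud('w2.png')
blob(c,W,(20,100,50),(35,255,255),(.005,.1),(.45,.07))
plan(.452,.070,.005,-36)"
```

```text
6406 mid [0.4528 0.0703] axis -41.3 ext [70. 55.] z 0.025 0.059
t 3.2 pos [452.5  64.7  77.3] yaw -36.2 tilt [ 1.7e-03 -2.0e-04 -1.0e+00] open 1.00 gf 0 q6 2.08
rz -0.2 then shift mm [-3.6 -4.  72.3]
```

Emit:
send_rows(motion=[[0,0,2,0,0,0,-1],[0,0,0,-4,-5,10,-1],[0,0,0,0,0,25,-1],[0,0,0,0,0,20,-1],[0,0,0,0,0,12,-1],[0,0,0,0,0,5,-1],[0,0,0,0,0,0,-1],[0,0,0,0,0,0,1],[0,0,0,0,0,0,1],[0,0,0,0,0,0,1]])

```text
time_s: 4.2
eef_pos: [0.4526, 0.0712, 0.0058]
eef_rot: [-0.0, 0.945, -0.327, 0.001]
wrist_force: [-3.8, -0.8, 8.4]
opening: 0.63
grasp_force: 61.4
```

Emit:
send_rows(motion=[[0,0,0,0,0,0,1],[0,0,0,0,0,0,1],[0,0,0,0,0,0,1],[0,0,0,0,0,0,1],[0,0,0,0,0,-10,1],[0,0,0,0,0,-30,1],[0,0,0,0,0,-40,1],[0,0,0,0,0,-30,1],[0,0,0,0,0,0,1],[0,0,0,0,0,0,1]])

```text
time_s: 5.2
eef_pos: [0.4523, 0.0713, 0.1154]
eef_rot: [-0.0, 0.945, -0.327, 0.001]
wrist_force: [-0.1, -0.6, -2.1]
opening: 0.629
grasp_force: 63.5
```

```bash
python3 -c "
from h import *
a=np.radians(80.5); e=np.array([np.cos(a),np.sin(a)]); t=np.array([.587,-.284])+.035*e; print(t)
plan(t[0],t[1],.12,-9.5)"
```

```text
[ 0.59277667 -0.24948   ]
t 5.2 pos [452.3  71.3 115.4] yaw -38.2 tilt [ 2.5e-03 -3.0e-04 -1.0e+00] open 0.63 gf 64 q6 2.13
rz -28.7 then shift mm [191.5 293.2  -4.6]
```

Emit:
send_rows(motion=[[0,0,-7.2,0,0,-10,1],[0,0,-7.2,0,0,-10,1],[0,0,-7.2,0,0,0,1],[0,0,-7.1,0,0,0,1],[0,0,0,32,35,0,1],[0,0,0,32,35,0,1],[0,0,0,32,35,0,1],[0,0,0,32,35,0,1],[0,0,0,32,35,0,1],[0,0,0,31,35,0,1]])

```text
time_s: 6.2
eef_pos: [0.6052, -0.1685, 0.1319]
eef_rot: [-0.001, 0.997, -0.083, -0.002]
wrist_force: [0.9, 0.6, -1.0]
opening: 0.629
grasp_force: 63.6
```

Emit:
send_rows(motion=[[0,0,0,0,41,0,1],[0,0,0,0,40,0,1],[0,0,0,0,2,40,1],[0,0,0,0,0,40,1],[0,0,0,0,0,20,1],[0,0,0,0,0,0,1],[0,0,0,0,0,0,1],[0,0,0,0,0,0,1],[0,0,0,0,0,0,1],[0,0,0,0,0,0,1]])

```text
time_s: 7.2
eef_pos: [0.5929, -0.2495, 0.0359]
eef_rot: [0.001, 0.997, -0.082, 0.001]
wrist_force: [-0.3, 0.3, -1.5]
opening: 0.629
grasp_force: 63.6
```

```bash
python3 -c "
from h import *
plan(.5928,-.2495,.013,-9.5)
c,W=wristcloud('w3.png')"
```

```text
t 7.2 pos [ 592.9 -249.5   35.9] yaw -9.5 tilt [ 0.0021 -0.0014 -1.    ] open 0.63 gf 64 q6 1.15
rz 0.0 then shift mm [-0.1 -0.  22.9]
```

View pics/w3.png

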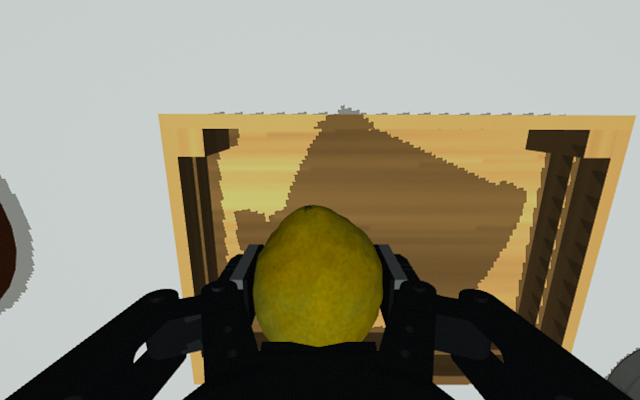

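The lemon is in the gripper above the left half of the crate (lemon at 318,275, crate walls at x≈190 and x≈560). I'll set it down.

Emit:
send_rows(motion=[[0,0,0,0,0,10,1],[0,0,0,0,0,9,1],[0,0,0,0,0,4,1],[0,0,0,0,0,0,1],[0,0,0,0,0,0,1],[0,0,0,0,0,0,-0.6],[0,0,0,0,0,0,-0.6],[0,0,0,0,0,0,-0.6],[0,0,0,0,0,0,-0.6],[0,0,0,0,0,0,-0.6]])

```text
time_s: 8.25
eef_pos: [0.5919, -0.2491, 0.0111]
eef_rot: [-0.0, 0.997, -0.083, -0.0]
wrist_force: [0.3, -0.0, -0.1]
opening: 0.802
grasp_force: 0.0
```

Emit:
send_rows(motion=[[0,0,0,0,0,-10,-0.6],[0,0,0,0,0,-30,-0.6],[0,0,0,0,0,-40,-0.6],[0,0,0,0,0,-40,-0.6],[0,0,-7.6,0,0,-10,-0.7],[0,0,-7.6,0,0,0,-0.7],[0,0,-7.6,0,0,0,-0.7],[0,0,-7.6,0,0,0,-0.7],[0,0,-7.6,0,0,0,-0.7],[0,0,-7.5,0,0,0,-0.7]])

```text
time_s: 9.25
eef_pos: [0.5922, -0.2492, 0.1423]
eef_rot: [0.0, 0.95, 0.312, 0.0]
wrist_force: [-0.8, 0.2, 0.3]
opening: 0.853
grasp_force: 0.0
```

```bash
python3 -c "
from h import *
plan(.419,-.184,.12,36)
c,W=wristcloud()
blob(c,W,(20,100,50),(35,255,255),(.03,.1),(.59,-.25),.06)
blob(c,W,(36,80,30),(75,255,255),(.005,.1),(.42,-.184))
"
```

```text
t 9.2 pos [ 592.2 -249.2  142.3] yaw 36.3 tilt [ 7.e-04 -5.e-04 -1.e+00] open 0.85 gf 0 q6 0.35
rz 0.3 then shift mm [-101.8 -154.5   22.3]
4045 mid [ 0.5914 -0.2487] axis -13.6 ext [71. 54.] z 0.03 0.065
964 mid [ 0.4371 -0.1796] axis -58.4 ext [35. 24.] z 0.013 0.046
```

Emit:
send_rows(motion=[[0,0,0,-25,-38,0,-0.7],[0,0,0,-25,-38,0,-0.7],[0,0,0,-25,-39,0,-0.7],[0,0,0,-27,-39,20,-0.7],[0,0,0,0,0,25,-0.7],[0,0,0,0,0,20,-0.7],[0,0,0,0,0,0,-0.7],[0,0,0,0,0,0,-0.7],[0,0,0,0,0,0,-0.7],[0,0,0,0,0,0,-0.7]])

```text
time_s: 10.3
eef_pos: [0.4212, -0.1857, 0.0781]
eef_rot: [0.001, 0.951, 0.309, 0.001]
wrist_force: [0.7, -0.1, -0.3]
opening: 0.851
grasp_force: 0.0
```

```bash
python3 -c "
from h import *
c,W=wristcloud()
blob(c,W,(36,80,30),(75,255,255),(.005,.1),(.42,-.184))
blob(c,W,(36,80,30),(75,255,255),(.025,.1),(.42,-.184))
plan(.419,-.184,.002,36)
"
```

```text
3775 mid [ 0.4232 -0.1835] axis 22.9 ext [52. 44.] z 0.019 0.047
3700 mid [ 0.4233 -0.1836] axis 21.6 ext [52. 44.] z 0.025 0.047
t 10.3 pos [ 421.  -185.6   77.9] yaw 36.0 tilt [ 0.0014 -0.0011 -1.    ] open 0.85 gf 0 q6 0.27
rz 0.0 then shift mm [-0.7 -2.4 75.9]
```

Emit:
send_rows(motion=[[0,0,6,0,0,10,-0.7],[0,0,0,1,-1,25,-0.7],[0,0,0,0,0,22,-0.7],[0,0,0,0,0,13,-0.7],[0,0,0,0,0,5,-0.7],[0,0,0,0,0,0,-0.7],[0,0,0,0,0,0,1],[0,0,0,0,0,0,1],[0,0,0,0,0,0,1],[0,0,0,0,0,0,1]])

```text
time_s: 11.35
eef_pos: [0.4212, -0.1841, 0.0034]
eef_rot: [0.001, 0.966, 0.259, 0.0]
wrist_force: [-2.6, 2.2, 8.2]
opening: 0.493
grasp_force: 59.4
```

Emit:
send_rows(motion=[[0,0,0,0,0,0,1],[0,0,0,0,0,0,1],[0,0,0,0,0,-10,1],[0,0,0,0,0,-40,1],[0,0,0,0,0,-40,1],[0,0,7.9,0,0,-20,1],[0,0,7.9,0,0,0,1],[0,0,7.9,0,0,0,1],[0,0,7.9,0,0,0,1],[0,0,7.9,0,0,0,1]])

```text
time_s: 12.35
eef_pos: [0.4208, -0.1838, 0.113]
eef_rot: [0.0, 0.996, -0.085, 0.001]
wrist_force: [0.2, -0.2, -1.1]
opening: 0.498
grasp_force: 61.1
```

```bash
python3 -c "
from h import *
a=np.radians(80.5); e=np.array([np.cos(a),np.sin(a)]); t=np.array([.587,-.284])-.048*e; print(t)
plan(t[0],t[1],.05,-9.5)"
```

```text
[ 0.57907771 -0.33134171]
t 12.3 pos [ 420.8 -183.8  113. ] yaw -9.8 tilt [ 0.0012 -0.001  -1.    ] open 0.50 gf 61 q6 1.07
rz -0.3 then shift mm [180.4 119.4  63. ]
```

Emit:
send_rows(motion=[[0,0,0,36,24,0,1],[0,0,0,36,24,0,1],[0,0,0,36,24,0,1],[0,0,0,36,24,0,1],[0,0,0,36,23,0,1],[0,0,0,0,0,20,1],[0,0,0,0,0,30,1],[0,0,0,0,0,10,1],[0,0,0,0,0,0,1],[0,0,0,0,0,0,1]])

```text
time_s: 13.35
eef_pos: [0.579, -0.3308, 0.0533]
eef_rot: [0.0, 0.997, -0.082, 0.0]
wrist_force: [-0.0, 0.1, 0.1]
opening: 0.499
grasp_force: 61.1
```

```bash
python3 -c "
from h import *
c,W=wristcloud()
blob(c,W,(20,100,50),(35,255,255),(.03,.1),(.59,-.25),.06)
plan(.579,-.3313,.010,-9.5)"
```

```text
9272 mid [ 0.597  -0.2629] axis 22.5 ext [66. 74.] z 0.03 0.1
t 13.4 pos [ 579.4 -331.2   53.9] yaw -9.5 tilt [ 0.0019 -0.0016 -1.    ] open 0.50 gf 61 q6 1.04
rz 0.0 then shift mm [-0.4  0.1 43.9]
```

Emit:
send_rows(motion=[[0,0,0,0,0,20,1],[0,0,0,0,0,15,1],[0,0,0,0,0,8,1],[0,0,0,0,0,0,1],[0,0,0,0,0,0,1],[0,0,0,0,0,0,-0.25],[0,0,0,0,0,0,-0.25],[0,0,0,0,0,0,-0.25],[0,0,0,0,0,0,-0.25],[0,0,0,0,0,0,-0.25]])

```text
time_s: 14.4
eef_pos: [0.5785, -0.3306, 0.0089]
eef_rot: [-0.0, 0.997, -0.083, -0.0]
wrist_force: [0.2, -0.8, -0.2]
opening: 0.625
grasp_force: 0.0
```

Emit:
send_rows(motion=[[0,0,0,0,0,-10,-0.25],[0,0,0,0,0,-30,-0.25],[0,0,0,0,0,-40,-0.25],[0,0,0,0,0,-40,-0.25],[0,0,0,0,0,-10,-1],[0,0,0,0,0,0,-1],[0,0,0,0,0,0,-1],[0,0,0,0,0,0,-1],[0,0,0,0,0,0,-1],[0,0,0,0,0,0,-1]])

```text
time_s: 15.4
eef_pos: [0.578, -0.3302, 0.1375]
eef_rot: [-0.001, 0.997, -0.083, -0.001]
wrist_force: [0.2, -0.1, 0.1]
opening: 1.002
grasp_force: 0.0
```

```bash
python3 -c "
from h import *
c,W=wristcloud('w4.png')
plan(.353,-.303,.075,0)"
```

```text
t 15.4 pos [ 578.1 -330.3  137.8] yaw -9.5 tilt [-0.0014  0.0011 -1.    ] open 1.00 gf 0 q6 1.04
rz -9.5 then shift mm [-225.1  -27.3   62.8]
```

View pics/w4.png

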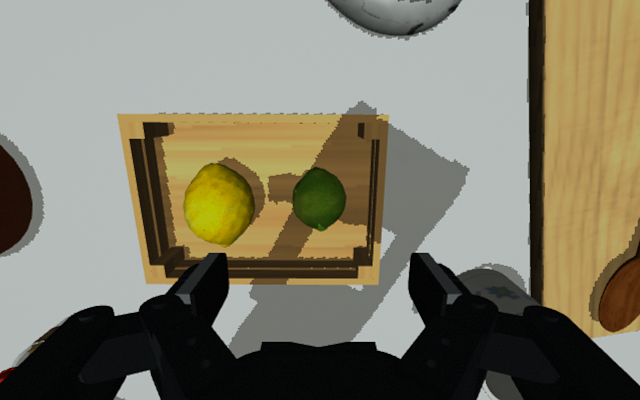

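The lemon (218,203) and the lime (319,198) both lie inside the crate. The garlic is next.

Emit:
send_rows(motion=[[0,0,0,-45,2,0,-1],[0,0,0,-45,2,0,-1],[0,0,0,-45,2,0,-1],[0,0,0,-45,2,0,-1],[0,0,0,-46,2,10,-1],[0,0,0,0,0,30,-1],[0,0,0,0,0,20,-1],[0,0,0,0,0,0,-1],[0,0,0,0,0,0,-1],[0,0,0,0,0,0,-1]])

```text
time_s: 16.45
eef_pos: [0.3547, -0.3041, 0.08]
eef_rot: [0.001, 0.997, -0.082, 0.001]
wrist_force: [-0.2, -0.8, 1.1]
opening: 1.0
grasp_force: 0.0
```

```bash
python3 -c "
from h import *
c,W=wristcloud('w5.png')
blob(c,W,(0,0,0),(180,255,255),(.012,.1),(.353,-.303),.05)
blob(c,W,(0,0,0),(180,255,255),(.04,.1),(.353,-.303),.05)
plan(.353,-.303,-.002,-9.5)"
```

```text
5455 mid [ 0.3582 -0.3045] axis 83.0 ext [95. 55.] z 0.017 0.1
2373 mid [ 0.3588 -0.3042] axis 79.9 ext [95. 36.] z 0.04 0.1
t 16.5 pos [ 354.8 -304.2   80.1] yaw -9.4 tilt [ 0.0012 -0.0017 -1.    ] open 1.00 gf 0 q6 0.77
rz 0.1 then shift mm [-2.  -0.8 82.1]
```

View pics/w5.png

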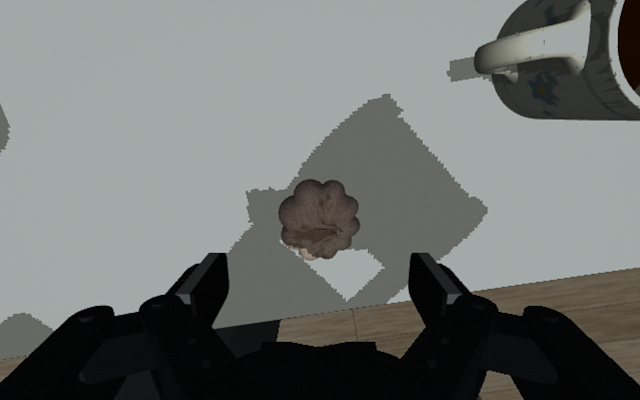

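The garlic (318,218) sits centred between the fingers, and the mug is well clear.

Emit:
send_rows(motion=[[0,0,0,0,0,30,-1],[0,0,0,0,0,30,-1],[0,0,0,0,0,16,-1],[0,0,0,0,0,5,-1],[0,0,0,0,0,0,-1],[0,0,0,0,0,0,1],[0,0,0,0,0,0,1],[0,0,0,0,0,0,1],[0,0,0,0,0,0,1],[0,0,0,0,0,0,1]])

```text
time_s: 17.5
eef_pos: [0.3548, -0.3042, -0.0003]
eef_rot: [0.001, 0.997, -0.082, 0.001]
wrist_force: [-1.6, 2.2, 10.5]
opening: 0.618
grasp_force: 60.9
```

Emit:
send_rows(motion=[[0,0,0,0,0,0,1],[0,0,0,0,0,0,1],[0,0,0,0,0,-10,1],[0,0,0,0,0,-40,1],[0,0,0,0,0,-40,1],[0,0,0,0,0,-40,1],[0,0,0,0,0,-10,1],[0,0,0,0,0,0,1],[0,0,0,0,0,0,1],[0,0,0,0,0,0,1]])

```text
time_s: 18.5
eef_pos: [0.3531, -0.3022, 0.1362]
eef_rot: [-0.001, 0.997, -0.083, -0.001]
wrist_force: [-0.2, 0.6, -0.3]
opening: 0.615
grasp_force: 63.1
```

```bash
python3 -c "
from h import *
plan(.637,.001,.07,-9.5)"
```

```text
t 18.5 pos [ 353.1 -302.2  136.2] yaw -9.5 tilt [-0.002   0.0028 -1.    ] open 0.61 gf 63 q6 0.77
rz 0.0 then shift mm [ 229.9 -345.9   66.2]
```

Emit:
send_rows(motion=[[0,0,0,27,-40,0,1],[0,0,0,27,-40,0,1],[0,0,0,27,-40,0,1],[0,0,0,27,-40,0,1],[0,0,0,27,-40,0,1],[0,0,0,27,-40,0,1],[0,0,0,27,-40,0,1],[0,0,0,27,-40,0,1],[0,0,0,14,-26,0,1],[0,0,0,0,0,40,1]])

```text
time_s: 19.5
eef_pos: [0.6434, 0.0031, 0.1012]
eef_rot: [-0.0, 0.997, -0.08, 0.005]
wrist_force: [1.0, -0.2, 0.0]
opening: 0.619
grasp_force: 63.1
```

```bash
python3 -c "
from h import *
plan(.637,.001,.007,-9.5)"
```

```text
t 19.5 pos [643.4   3.1 101.2] yaw -9.2 tilt [ 9.8e-03 -7.0e-04 -1.0e+00] open 0.62 gf 63 q6 1.55
rz 0.3 then shift mm [-6.   3.1 94.2]
```

Emit:
send_rows(motion=[[0,0,0,0,0,0,1],[0,0,0,0,0,30,1],[0,0,0,0,0,30,1],[0,0,0,0,0,20,1],[0,0,0,0,0,9,1],[0,0,0,0,0,0,1],[0,0,0,0,0,0,-0.55],[0,0,0,0,0,0,-0.55],[0,0,0,0,0,0,-0.55],[0,0,0,0,0,0,-0.55]])

```text
time_s: 20.5
eef_pos: [0.6382, 0.0, 0.0097]
eef_rot: [0.0, 0.997, -0.083, 0.001]
wrist_force: [0.8, -0.9, 0.0]
opening: 0.775
grasp_force: 0.0
```

Emit:
send_rows(motion=[[0,0,0,0,0,-5,-0.55],[0,0,0,0,0,-20,-0.55],[0,0,0,0,0,-30,-0.55],[0,0,0,0,0,-40,-0.55],[0,0,0,0,0,-45,-0.7],[0,0,0,0,0,-10,-1],[0,0,0,0,0,0,-1],[0,0,0,0,0,0,-1],[0,0,0,0,0,0,-1],[0,0,0,0,0,0,-1]])

```text
time_s: 21.5
eef_pos: [0.6365, 0.0003, 0.1567]
eef_rot: [-0.0, 0.997, -0.083, -0.002]
wrist_force: [-1.1, -0.5, -0.4]
opening: 1.0
grasp_force: 0.0
```

```bash
python3 -c "
from h import *
c,W=wristcloud('w6.png')
plan(.461,-.061,.15,-9.5)
blob(c,W,(0,120,60),(6,255,255),(.07,.1),(.461,-.061),.05)"
```

```text
t 21.6 pos [6.368e+02 3.000e-01 1.571e+02] yaw -9.5 tilt [-3.1e-03  6.0e-04 -1.0e+00] open 1.00 gf 0 q6 1.55
rz 0.0 then shift mm [-163.2   89.4    7.1]
few 0
```

View pics/w6.png

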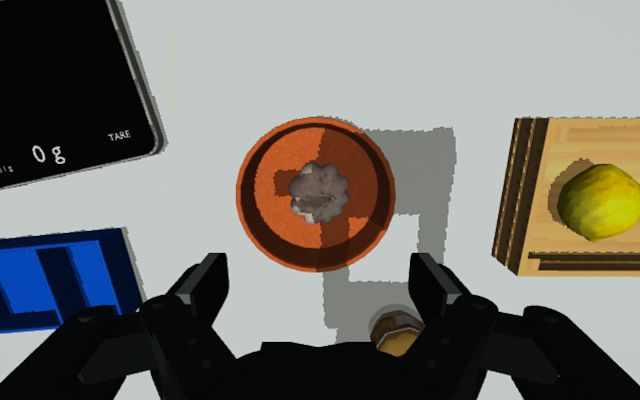

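The garlic rests centred in the dish (319,192). The honey jar is next.

Emit:
send_rows(motion=[[0,0,0,-40,22,0,-1],[0,0,0,-40,22,0,-1],[0,0,0,-40,22,0,-1],[0,0,0,-43,23,10,-1],[0,0,0,0,0,20,-1],[0,0,0,0,0,10,-1],[0,0,0,0,0,0,-1],[0,0,0,0,0,0,-1],[0,0,0,0,0,0,-1],[0,0,0,0,0,0,-1]])

```text
time_s: 22.55
eef_pos: [0.4633, -0.0608, 0.1195]
eef_rot: [0.0, 0.997, -0.082, 0.0]
wrist_force: [-0.1, -0.1, -0.2]
opening: 0.998
grasp_force: 0.0
```

```bash
python3 -c "
from h import *
c,W=wristcloud('w7.png')
plan(.461,-.061,.035,-9.5)
blob(c,W,(0,100,40),(6,255,255),(.07,.1),(.461,-.061),.05)"
```

```text
t 22.6 pos [463.1 -60.8 119.4] yaw -9.4 tilt [ 7.e-04 -3.e-04 -1.e+00] open 1.00 gf 0 q6 1.35
rz 0.1 then shift mm [-2.   0.5 84.4]
5948 mid [ 0.464 -0.061] axis -1.1 ext [57. 56.] z 0.073 0.088
```

View pics/w7.png

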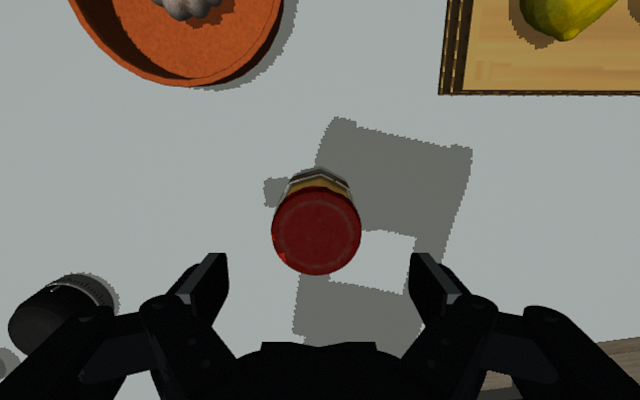

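The lid (316,231) is centred between the fingers.

Emit:
send_rows(motion=[[0,0,0,0,0,30,-1],[0,0,0,0,0,30,-1],[0,0,0,0,0,18,-1],[0,0,0,0,0,6,-1],[0,0,0,0,0,0,-1],[0,0,0,0,0,0,1],[0,0,0,0,0,0,1],[0,0,0,0,0,0,1],[0,0,0,0,0,0,1],[0,0,0,0,0,0,1]])

```text
time_s: 23.6
eef_pos: [0.4636, -0.061, 0.0369]
eef_rot: [0.0, 0.997, -0.082, 0.001]
wrist_force: [-1.6, 2.5, 8.5]
opening: 0.702
grasp_force: 63.3
```

Emit:
send_rows(motion=[[0,0,0,0,0,0,1],[0,0,0,0,0,0,1],[0,0,0,0,0,-10,1],[0,0,0,0,0,-30,1],[0,0,0,0,0,-40,1],[0,0,0,0,0,-30,1],[0,0,-5.5,0,0,0,1],[0,0,0,0,0,0,1],[0,0,0,0,0,0,1],[0,0,0,0,0,0,1]])

```text
time_s: 24.6
eef_pos: [0.4615, -0.0606, 0.1442]
eef_rot: [-0.0, 0.999, -0.035, -0.001]
wrist_force: [-0.7, -0.4, -3.9]
opening: 0.704
grasp_force: 66.7
```

```bash
python3 -c "
from h import *
a=np.radians(86); e=np.array([np.cos(a),np.sin(a)]); C=np.array([.589,.288]);t=C+.031*e; print(t,C-.044*e)
plan(t[0],t[1],.10,-4)"
```

```text
[0.59116245 0.31892449] [0.58593072 0.24410718]
t 24.6 pos [461.5 -60.6 144.2] yaw -4.1 tilt [-1.7e-03  7.0e-04 -1.0e+00] open 0.70 gf 67 q6 1.26
rz -0.1 then shift mm [ 102.8 -387.6   44.2]
```

Emit:
send_rows(motion=[[0,0,0,11,-42,0,1],[0,0,0,11,-42,0,1],[0,0,0,11,-42,0,1],[0,0,0,11,-42,0,1],[0,0,0,11,-42,0,1],[0,0,0,11,-42,0,1],[0,0,0,11,-42,0,1],[0,0,0,11,-42,0,1],[0,0,0,11,-40,0,1],[0,0,0,4,-10,0,1]])

```text
time_s: 25.6
eef_pos: [0.5915, 0.321, 0.1434]
eef_rot: [-0.0, 0.999, -0.034, -0.001]
wrist_force: [-0.1, -0.4, -3.6]
opening: 0.704
grasp_force: 67.0
```

Emit:
send_rows(motion=[[0,0,0,0,0,20,1],[0,0,0,0,0,20,1],[0,0,0,0,0,0,1],[0,0,0,0,0,0,1],[0,0,0,0,0,0,1],[0,0,0,0,0,0,1],[0,0,0,0,0,0,1],[0,0,0,0,0,0,1],[0,0,0,0,0,0,1],[0,0,0,0,0,0,1]])

```text
time_s: 26.6
eef_pos: [0.5918, 0.3171, 0.1051]
eef_rot: [-0.0, 0.999, -0.035, 0.0]
wrist_force: [1.1, -0.7, -2.8]
opening: 0.702
grasp_force: 67.0
```

```bash
python3 -c "
from h import *
plan(.5912,.319,.0415,-4)
c,W=wristcloud('w8.png')
hsv=cv2.cvtColor(c['color'],cv2.COLOR_RGB2HSV);m=(cv2.inRange(hsv,(105,120,20),(130,255,255))>0)&(abs(W[...,2]-.035)<.008)
p=W[m];print(len(p),p.min(0),p.max(0),cv2.minAreaRect((p[:,:2]*1000).astype(np.float32)))
L=cam('top','top2.png')
cv2.imwrite('pics/crop2.png',cv2.resize(cv2.cvtColor(L['color'],cv2.COLOR_RGB2BGR)[110:270,130:300],None,fx=3,fy=3))
"
```

```text
t 26.6 pos [591.8 317.1 105.1] yaw -4.0 tilt [ 1.e-04  1.e-04 -1.e+00] open 0.70 gf 67 q6 1.96
rz 0.0 then shift mm [-0.7 -1.9 63.6]
3777 [0.54056357 0.21044772 0.02700244] [0.64101271 0.366779   0.03719545] ((590.8482055664062, 289.3727722167969), (153.43429565429688, 91.06988525390625), 86.15225219726562)
```

View pics/w8.png

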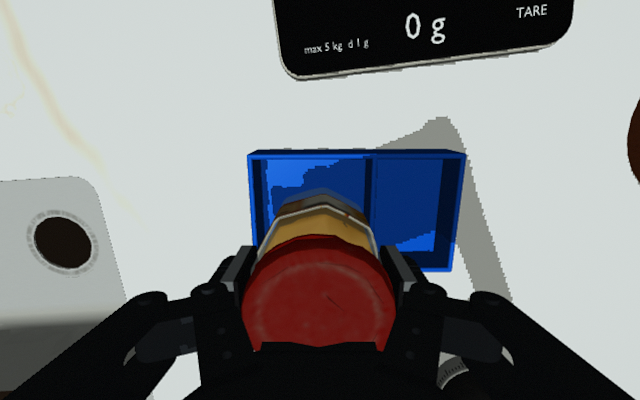

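The tray shows clearly (walls at x≈250 and 462, divider at x≈370), and the jar is over the wide bay. I'll lower it.

Emit:
send_rows(motion=[[0,0,0,1,-3,15,1],[0,0,0,0,0,20,1],[0,0,0,0,0,15,1],[0,0,0,0,0,9,1],[0,0,0,0,0,4,1],[0,0,0,0,0,0,1],[0,0,0,0,0,0,1],[0,0,0,0,0,0,-0.7],[0,0,0,0,0,0,-0.7],[0,0,0,0,0,0,-0.7]])

```text
time_s: 27.7
eef_pos: [0.5936, 0.3202, 0.0427]
eef_rot: [-0.0, 0.999, -0.035, 0.001]
wrist_force: [0.4, 0.2, -0.5]
opening: 0.852
grasp_force: 0.0
```

```bash
python3 -c "
from h import *
plan(.593,.3203,.15,-4); print(ctrl.get_obs()['wrist_force'])
"
```

```text
t 27.7 pos [593.6 320.2  42.7] yaw -4.0 tilt [ 1.5e-03  5.0e-04 -1.0e+00] open 0.85 gf 0 q6 1.96
rz 0.0 then shift mm [  -0.7   -0.  -107.3]
[ 0.35244467  0.18301202 -0.52925531]
```

Emit:
send_rows(motion=[[0,0,0,0,0,-5,-0.8],[0,0,0,0,0,-25,-0.8],[0,0,0,0,0,-40,-0.9],[0,0,0,0,0,-40,-1],[0,0,0,0,0,-30,-1],[0,0,-8.5,0,0,0,-1],[0,0,-8.5,0,0,0,-1],[0,0,-8.5,0,0,0,-1],[0,0,-8.5,0,0,0,-1],[0,0,-8.5,0,0,0,-1]])

```text
time_s: 28.7
eef_pos: [0.5931, 0.3201, 0.1827]
eef_rot: [-0.0, 0.943, 0.333, 0.0]
wrist_force: [-0.9, 0.3, -1.1]
opening: 1.0
grasp_force: 0.0
```

Emit:
send_rows(motion=[[0,0,-8,0,0,0,-1],[0,0,-8,0,0,0,-1],[0,0,-8,0,0,0,-1],[0,0,-8,0,0,0,-1],[0,0,-8,0,0,0,-1],[0,0,-7.5,0,0,0,-1],[0,0,0,0,-40,0,-1],[0,0,0,0,-40,0,-1],[0,0,0,0,-40,0,-1],[0,0,0,0,-40,0,-1]])

```text
time_s: 29.7
eef_pos: [0.432, 0.3311, 0.1824]
eef_rot: [0.0, 0.731, 0.682, 0.0]
wrist_force: [0.3, 0.6, 0.3]
opening: 1.0
grasp_force: 0.0
```

```bash
python3 -c "
from h import *
plan(.341,.308,.14,86)
"
```

```text
t 29.7 pos [432.  331.1 182.4] yaw 86.0 tilt [ 8.e-04  5.e-04 -1.e+00] open 1.00 gf 0 q6 0.51
rz 0.0 then shift mm [-29.4 -89.2  42.4]
```

Emit:
send_rows(motion=[[0,0,0,-15,-45,0,-1],[0,0,0,-14,-44,0,-1],[0,0,0,0,0,20,-1],[0,0,0,0,0,20,-1],[0,0,0,0,0,0,-1],[0,0,0,0,0,0,-1],[0,0,0,0,0,0,-1],[0,0,0,0,0,0,-1],[0,0,0,0,0,0,-1],[0,0,0,0,0,0,-1]])

```text
time_s: 30.7
eef_pos: [0.3429, 0.3084, 0.1423]
eef_rot: [0.0, 0.731, 0.682, 0.0]
wrist_force: [-1.3, -0.1, 0.1]
opening: 0.997
grasp_force: 0.0
```

```bash
python3 -c "
from h import *
c,W=wristcloud('w9.png')
plan(.341,.308,.053,86)
blob(c,W,(0,0,0),(180,255,255),(.09,.115),(.341,.308),.035)"
```

```text
t 30.8 pos [342.8 308.4 142.2] yaw 86.0 tilt [ 2.e-04  1.e-04 -1.e+00] open 1.00 gf 0 q6 0.54
rz 0.0 then shift mm [-0.5 -1.7 89.2]
3261 mid [0.3433 0.3105] axis 87.5 ext [40. 39.] z 0.09 0.108
```

View pics/w9.png

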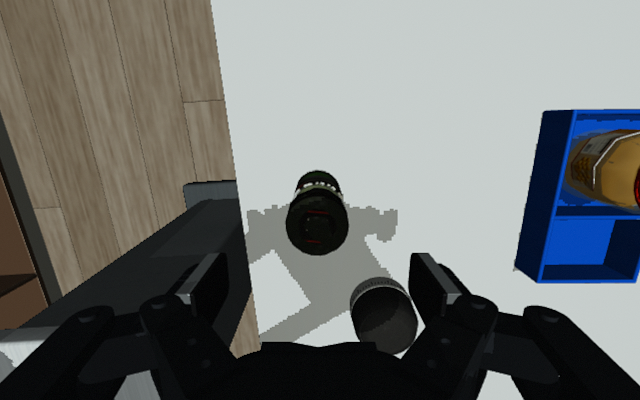

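The spice jar cap (317,225) is centred between the fingers. The honey jar stands in the tray's wide bay (610,170).

Emit:
send_rows(motion=[[0,0,0,1,0,30,-1],[0,0,0,0,0,30,-1],[0,0,0,0,0,20,-1],[0,0,0,0,0,8,-1],[0,0,0,0,0,0,-1],[0,0,0,0,0,0,1],[0,0,0,0,0,0,1],[0,0,0,0,0,0,1],[0,0,0,0,0,0,1],[0,0,0,0,0,0,1]])

```text
time_s: 31.75
eef_pos: [0.3432, 0.3098, 0.0551]
eef_rot: [0.0, 0.731, 0.682, 0.001]
wrist_force: [-0.9, -0.2, 5.5]
opening: 0.468
grasp_force: 59.5
```

Emit:
send_rows(motion=[[0,0,0,0,0,0,1],[0,0,0,0,0,0,1],[0,0,0,0,0,-10,1],[0,0,0,0,0,-30,1],[0,0,0,0,0,-40,1],[0,0,0,0,0,-20,1],[0,0,0,0,0,0,1],[0,0,0,0,0,0,1],[0,0,0,0,0,0,1],[0,0,0,0,0,0,1]])

```text
time_s: 32.75
eef_pos: [0.3416, 0.3088, 0.1525]
eef_rot: [-0.0, 0.731, 0.682, -0.001]
wrist_force: [0.3, 0.0, -1.2]
opening: 0.46
grasp_force: 60.4
```

```bash
python3 -c "
from h import *
plan(.588,.2455,.12,86)
"
```

```text
t 32.8 pos [341.6 308.8 152.5] yaw 86.0 tilt [-0.0027 -0.0014 -1.    ] open 0.46 gf 60 q6 0.55
rz 0.0 then shift mm [-45.9 250.2  32.5]
```

Emit:
send_rows(motion=[[0,0,0,-15,35,0,1],[0,0,0,-15,35,0,1],[0,0,0,-15,35,0,1],[0,0,0,-1,35,0,1],[0,0,0,0,35,0,1],[0,0,0,0,35,0,1],[0,0,0,0,30,0,1],[0,0,0,0,10,0,1],[0,0,0,0,0,20,1],[0,0,0,0,0,0,1]])

```text
time_s: 33.75
eef_pos: [0.5861, 0.2455, 0.1298]
eef_rot: [-0.002, 0.731, 0.682, -0.003]
wrist_force: [-1.3, 0.3, -1.7]
opening: 0.466
grasp_force: 60.8
```

Emit:
send_rows(motion=[[0,0,0,0,0,10,1],[0,0,0,0,0,0,1],[0,0,0,0,0,0,1],[0,0,0,0,0,0,1],[0,0,0,0,0,0,1],[0,0,0,0,0,0,1],[0,0,0,0,0,0,1],[0,0,0,0,0,0,1],[0,0,0,0,0,0,1],[0,0,0,0,0,0,1]])

```text
time_s: 34.75
eef_pos: [0.5889, 0.2461, 0.1239]
eef_rot: [-0.0, 0.731, 0.682, -0.0]
wrist_force: [0.5, -0.1, -1.6]
opening: 0.462
grasp_force: 60.8
```

```bash
python3 -c "
from h import *
plan(.588,.2455,.0595,86)
c,W=wristcloud('w10.png')
blob(c,W,(0,120,40),(6,255,255),(.07,.1),(.593,.32),.05)"
```

```text
t 34.8 pos [588.9 246.1 123.9] yaw 86.0 tilt [-0.  0. -1.] open 0.46 gf 61 q6 0.28
rz 0.0 then shift mm [-0.6 -0.8 64.4]
8124 mid [0.593 0.319] axis -59.9 ext [56. 55.] z 0.086 0.092
```

View pics/w10.png

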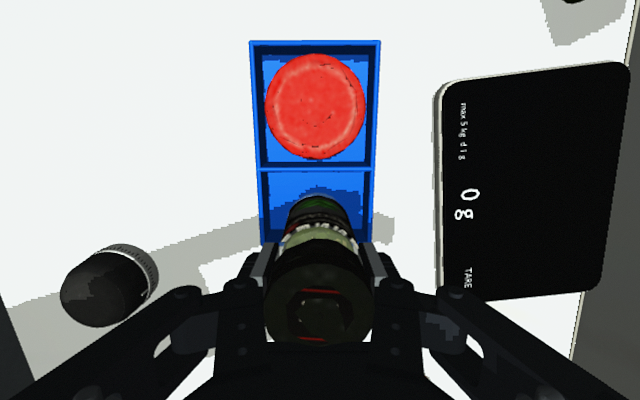

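The honey jar (316,105) stands in the wide bay, and the spice jar's foot (318,200) is over the narrow bay. I'll lower it.

Emit:
send_rows(motion=[[0,0,0,0,0,20,1],[0,0,0,0,0,20,1],[0,0,0,0,0,15,1],[0,0,0,0,0,6,1],[0,0,0,0,0,3,1],[0,0,0,0,0,0,1],[0,0,0,0,0,0,1],[0,0,0,0,0,0,-0.2],[0,0,0,0,0,0,-0.2],[0,0,0,0,0,0,-0.2]])

```text
time_s: 35.8
eef_pos: [0.5893, 0.2462, 0.0606]
eef_rot: [0.0, 0.731, 0.682, 0.0]
wrist_force: [-0.5, -0.2, 0.4]
opening: 0.603
grasp_force: 0.0
```

Emit:
send_rows(motion=[[0,0,0,0,0,0,-0.3],[0,0,0,0,0,-5,-0.3],[0,0,0,0,0,-20,-0.3],[0,0,0,0,0,-30,-0.3],[0,0,0,0,0,-40,-0.3],[0,0,0,0,0,-40,-0.3],[0,0,0,0,0,-15,-0.3],[0,0,0,-45,0,0,-0.5],[0,0,0,-45,0,0,-0.5],[0,0,0,-45,0,0,-0.5]])

```text
time_s: 36.8
eef_pos: [0.5789, 0.1104, 0.2097]
eef_rot: [-0.0, 0.731, 0.683, -0.0]
wrist_force: [1.0, -0.1, -0.6]
opening: 0.747
grasp_force: 0.0
```

```bash
python3 -c "
from h import *
o=ctrl.get_obs();print(o['eef_pos'])
c=cam('top','top3.png');W=cloud(c);d=cam('side','side3.png')
for n,p,r,z in [('spice',(.588,.2455),.035,(.1,.13)),('honey',(.593,.32),.036,(.083,.12)),('timer',(.398,.181),.05,(.02,.08)),('lemon',(.593,-.249),.04,(.03,.1)),('lime',(.579,-.331),.03,(.025,.1)),('garlic',(.637,0),.04,(.02,.1)),('mug',(.46,-.49),.07,(.02,.1))]:
  blob(c,W,(0,0,0),(180,255,255),z,p,r); print(' ^',n)
"
```

```text
[0.57887063 0.1104185  0.20967579]
few 16
 ^ spice
143 mid [0.5922 0.3331] axis -1.6 ext [58. 27.] z 0.083 0.094
 ^ honey
few 0
 ^ timer
363 mid [ 0.5875 -0.2496] axis -9.8 ext [68. 56.] z 0.031 0.068
 ^ lemon
232 mid [ 0.579  -0.3323] axis 0.7 ext [58. 45.] z 0.026 0.057
 ^ lime
295 mid [ 0.6368 -0.0023] axis -58.9 ext [59. 54.] z 0.021 0.063
 ^ garlic
1117 mid [ 0.445  -0.4969] axis -64.2 ext [139. 102.] z 0.02 0.099
 ^ mug
```

View pics/side3.png

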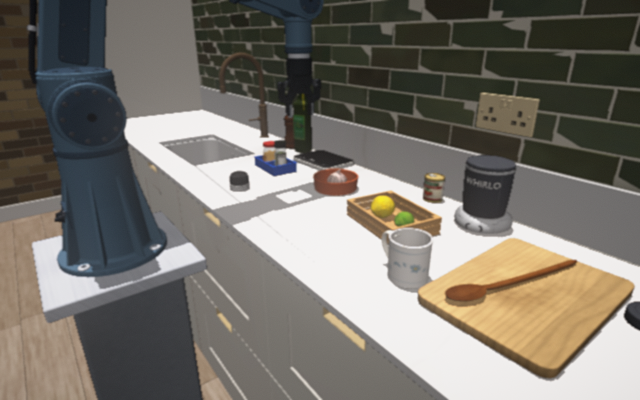

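View pics/top3.png

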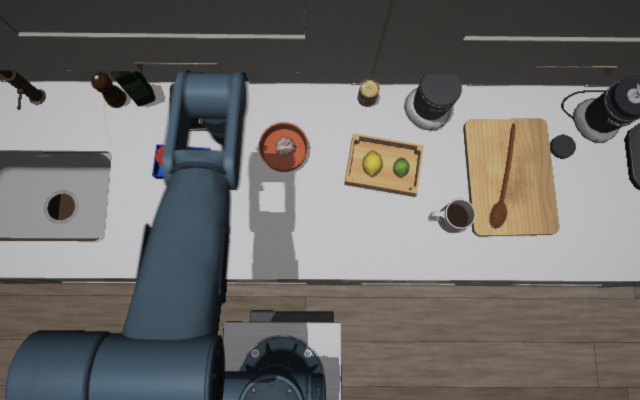

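The side view shows both jars upright in the tray (270-282,153), garlic in the dish, fruit in the crate, and the timer and mug still in place.

```bash
python3 -c "
from h import *
d=dict(np.load('side1.npz'));V0=cloud(d);c=ctrl.camera('side');V=cloud(c)
r=V[135:175,255:300].reshape(-1,3);r=r[(r[:,2]>.06)&(r[:,2]<.13)&(r[:,0]<.66)];print(r.min(0).round(3),r.max(0).round(3))
print(ctrl.hand_in())"
```

```text
[0.56  0.224 0.06 ] [0.61  0.346 0.112]
the job is handed in; nothing more can be done
None
```

The job is done and handed in after about 37 s of robot time: the lemon and lime are in the crate, the garlic is in the dish, both jars stand upright in their bays, and the timer and mug were left where they were; the hand-in gave no verdict back.

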